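Scribe the gable line on a copper name plate

TASK

Slide the copper blank from its cork pad into the slot of the steel marking jig, fully home against the end stop, and let go of it. Then take the spring scriber from the wooden tool block and draw its point slowly (2 to 4 cm a second) and lightly over the blank, close along the edge of the jig's V-shaped template, from the left end of the line up to the apex and on down to the right end (left and right as seen looking into the slot), without forcing the sprung point hard on its stop or scratching the copper well off the line. Stand the scriber back in a hole of the block, collar down on the wood, with the blank still home in the jig and the other tools not pushed about.

Things in the scene. Friction and masses are not known exactly. Their poses are not given: they have to be found in the camera images.
- jig: Fixed steel marking jig, T-shaped from above, 38 mm high. Origin on the table; x points into the slot, y left as seen looking into the slot, z up (jig mm below). Flat bed, top at z=20: a tongue 44 wide (narrower than the blank, free air for fingers beside it) from x=-106 to -40, then 120 wide to x=60. The blank slides on it towards +x under the template.
- slot_mouth (a point): Middle of the slot's entry, on the bed: jig x=-24, y=0, z=20. Slot: rails with inner faces at y=+-33.5 from here to x=60, ceiling (underside of the template) at z=26.5; in front of it the mouth flares to y=+-42 at x=-41 (open above).
- stop (a point): Middle of the end stop's face, on the bed: jig x=40, y=0, z=20, square to x. The blank's end meets it.
- blank: Loose plain copper plate 140 x 64 x 5 mm, 0.4 kg, same at both ends. Origin: centre of its underside; x along its length. Starts flat on the cork pad, overhanging it all round. Fully home its origin is at jig x=-30, y=0, z=20 (1.5 mm slack each side and above), length along jig x, top at z=25; its sides stay free for jig x below -45, for fingers.
- pad: Fixed cork block 110 x 40 x 22 mm (x, y, z) under the blank; origin at the centre of its underside.
- block: Fixed wooden tool block 50 x 170 x 70 mm (x, y, z), origin at the centre of its underside. Four upright through holes, 17 mm across, in one row at y=-60, -20, 20, 60 mm, x=0. The scriber and two punches stand in the first three in any order; the one at y=60 starts empty.
- scriber: Loose spring scriber, 161 mm long, 0.12 kg, tallest in the block. Origin: underside of its brass collar (24 mm across, 4 thick), which rests on the wood; z towards the handle. Round black handle 18 mm across, z=4 to 100 mm: grip from above near z=50. Below: steel shank 10 mm across to z=-33, tapering to 5 at z=-45, then the sprung point, 4 mm across, ball end, to z=-61.
- scriber_tip (a point): Very end of the scriber's point (moves with the point).
- point (a joint): How far the scriber's point is pushed back into the shank, m: 0 free, 0.008 at its stop. Soft spring, 0.8 N as it begins to move, 4 N at 8 mm; about 4 mm is right. Past the stop it is rigid.
- line_start (a point): Left end of the line to be scribed, on the top face of the blank when home: jig x=-19.5, y=26.9, z=25 mm; about 5 mm inside the blank's left edge.
- line_apex (a point): Apex of the line: jig x=12.1, y=0, z=25 mm. The line runs straight from start to apex (41.5 mm) and straight to the end, 2.5 mm clear of the template's edge, so that the 4 mm point just runs along it.
- line_end (a point): Right end of the line: jig x=-19.5, y=-26.9, z=25 mm; about 5 mm inside the blank's right edge.
- guide_left: Left limb of the template, a steel plate 6 mm thick over the slot (top at z=32.5, screw heads 5 higher), 100 wide, its front edge cut out as a deep V from jig (x=-24, y=34) to the apex (16, 0) to (-24, -34). Frame: origin under line_start at table level, x along the line to the apex, y across it into the template (edge at y=2.5 mm).
- guide_right: Right limb of the template. Frame: origin under line_apex at table level, x along the line to line_end, y across it into the template (edge at y=2.5 mm).
- punch_a: Loose steel punch, 122 mm long, 12 mm across, upright in the tool block (its foot on the table, about 52 mm showing above the wood). Origin at its foot. Leave it.
- punch_b: Loose steel punch like punch_a. Leave it.
- stake: Square steel stake on a round foot (90 mm across, 73 high), loose. Leave it.
- hammer: Hammer 230 mm long lying flat, loose. Leave it.
- pencil: Pencil 175 mm long lying flat, loose. Leave it.
- marker: Grey marker pen 130 mm long lying flat, loose. Leave it.
There are look-alikes about, which are no part of the job. There is more than one size of the blank; the job needs the smaller.

How it is judged (in metres and radians):
On the way, in this order (a step that is already met when the one before it is completed fails the run):
1. the blank lies in the slot, within 3 mm of the end stop, let go (x of blank in the frame of jig between -0.033 and -0.027 m and y of blank in the frame of jig between -0.003 and 0.003 m and z of blank in the frame of jig between 0.018 and 0.0225 m and angle between the x axis of blank and the x axis of jig, either way round below 0.05 rad and contact force between the fingers and blank below 0.1 N), for 0.3 s.
2. the point touches the blank at the left end of the line (contact force between scriber and blank above 0.3 N and x of scriber_tip in the frame of guide_left between -0.006 and 0.007 m and y of scriber_tip in the frame of guide_left between -0.005 and 0.006 m).
3. the point runs on the blank half way up the left limb (contact force between scriber and blank above 0.3 N and x of scriber_tip in the frame of guide_left between 0.016 and 0.028 m and y of scriber_tip in the frame of guide_left between -0.005 and 0.006 m).
4. the point runs on the blank through the apex (contact force between scriber and blank above 0.3 N and horizontal distance between scriber_tip and line_apex below 0.0065 m).
5. the point runs on the blank half way down the right limb (contact force between scriber and blank above 0.3 N and x of scriber_tip in the frame of guide_right between 0.016 and 0.028 m and y of scriber_tip in the frame of guide_right between -0.005 and 0.006 m).
6. the point runs on the blank to the right end of the line (contact force between scriber and blank above 0.3 N and x of scriber_tip in the frame of guide_right between 0.0355 and 0.0475 m and y of scriber_tip in the frame of guide_right between -0.005 and 0.006 m).
At the end, for the whole second after the job is handed in: The blank lies in the jig's slot with its end within 3 mm of the stop, sideways within 3 mm and straight within 0.05 rad; the scriber stands in one of the block's holes, collar down on the wood (within 4 mm), upright within 0.12 rad; both at rest and let go (x of blank in the frame of jig between -0.033 and -0.027 m and y of blank in the frame of jig between -0.003 and 0.003 m and z of blank in the frame of jig between 0.018 and 0.0225 m and angle between the x axis of blank and the x axis of jig, either way round below 0.05 rad and z of scriber in the frame of block between 0.066 and 0.075 m and x of scriber in the frame of block between -0.01 and 0.01 m and y of scriber in the frame of block between -0.07 and 0.07 m and angle between scriber's own z axis and vertical below 0.12 rad and linear speed of each of scriber, blank below 0.02 m/s); the robot touches nothing.
It fails at once if the point is drawn on the copper faster than 8 cm/s (setting down and lifting off do not count) (contact force between scriber and blank above 0.3 N and linear speed of scriber above 0.08 m/s and velocity of joint point between -0.02 and 0.02 m/s).
It fails at once if the scriber is pressed on the blank with more than 12 N (sprung point hard on its stop) (contact force between scriber and blank above 12 N).
It fails at once if the scriber touches the blank more than about 10 mm off the line (contact force between scriber and blank above 0.3 N and not ((y of scriber_tip in the frame of guide_left between -0.01 and 0.008 m and x of scriber_tip in the frame of guide_left between -0.01 and 0.0515 m) or (y of scriber_tip in the frame of guide_right between -0.01 and 0.008 m and x of scriber_tip in the frame of guide_right between -0.01 and 0.0515 m))).
It fails at once if a bystander (stake, hammer, pencil, marker or a punch) is shifted by more than 3 cm (distance of any of stake, hammer, pencil, marker, punch_a, punch_b from where it was at the start of the episode above 0.03 m).
It also fails if it takes over 72 s, if anything falls off the work surface, if the arm or the gripper's body presses on something with over 40 N, if the wrist force passes 120 N, or if a joint passes its speed limit or range.

ROBOT

A 6-joint arm with a two-finger parallel gripper is mounted at the origin on the work surface. World frame = base frame: x ahead of the robot, y to its left, z up, the work surface at z = 0. Lengths are in mm, angles in rad, forces in N, time in s.
With the tool pointing down it reaches from about 300 to 750 mm from the base axis. Payload 8.5 kg.
Tool frame: the origin (TCP) lies at the very end of the fingers, on their centre line; the grasp point (between the pads) lies 19 mm behind it; z points along the fingers, y is the line along which they close (so a half turn about z gives the same grasp; the last joint's range is limited). The gripper opens to 85 mm and grips with 20 to 120 N. Pads are 22 mm wide; open, the fingers measure 114 mm over their backs; the gripper's body (76 mm by 85 mm) begins 54 mm behind the grasp point. The pads swing forward as they close: fully open they stand 13 mm farther back than shut.
Start: joints at [-1.408, 0.381, 1.297, -0, 1.464, -0.215], TCP at [202.875, -511.197, 231.322] pointing down, gripper open.
Joint ranges: [-3.11, 3.11], [-0.89, 2.33], [0.22, 2.48], [-1.42, 4.56], [0.17, 2.85], [-2.88, 2.88]. Speed limits (rad/s): [2.39, 2.39, 3.14, 3.14, 3.14, 3.14].

INTERFACE

Orientations are given as a unit quaternion [x, y, z, w].
In Python, from station import env gives the robot as it stands.
- The arm moves only by the tool jog_arm, never from a script. Its arguments are lists of equal length, an entry for each row: "xyz": the shift along the tool's x, y, z in cm, a list of three; "dr": the turn, a rotation vector about the tool's x, y, z in rad, a list of three; "claw": the opening, from 0 (shut) to 1 (fully open). A call has 1 to 8 rows; each row shifts and turns the commanded pose from where the row before left it, along the tool's axes as they then stand; what a row does not reach is not made up. A row lasts 1/8 s, in which the tool goes at most 62.5 mm and 10.7 degrees, less where a joint would pass 70% of its speed; a pose out of reach is approached as far as the arm can. A call is refused whole if a number of a shift passes 6.25 or a number of a turn 0.188, either way. A call with a gripper value outside its range is refused whole. The fingers move at their own pace and stop on an object; the grip force is fixed at half the most. Time passes only in rows, so rows that do not move let the fingers close. It gives the time, the measured TCP pose, the force, the opening and the grip force at its end, in the units of the state.
- env.get_state(): the state, without advancing time (a new reading comes with each control period).
- env.get_image(name): name is "side" or "top"; returns a dict with "pixels" (480x640x3 uint8, blue, green, red), "camera_matrix" (3x3 intrinsics, pixels), "xyz" and "orientation" of the camera in the world. Camera axes: x right, y down, z forward; pixel columns grow to the right and rows downward; lengths in mm; the calibration is good to about 2 mm. A picture is of the moment at which its call begins. There is no depth.
- env.close_job(): hands the job in; it is judged then, once.
Trained networks look in a picture, given as the dict that the camera call returned (one of the last four; its "shot" number tells which), for a name from the list of things; names that differ only in an ending like _2 or _b are one class to them, and where a whole thing is asked for, a point or a joint stands for the part that bears it (a point fixed in the world has none). Each returns a list of dicts, best first, with "conf" (0 to 1); they miss things now and then, are a little off and sometimes report something else, mostly with a low value. They report only what shows in the picture. A call takes as long as a camera call. They do not tell look-alikes from the thing itself.
- env.spot_in(name, picture): "location" ([x, y, z] in mm, in world coordinates, good to about 4 mm: the middle of the surface that is visible of it).
- env.regions_of(name, picture): "region" (480x640 bool, what is visible of it).
The state is a dict: "time": time; "joint_pos": joint angles; "qvel": joint speeds; "joint_torque": joint torques, N m; "tool_pos": TCP position; "eef_rot": TCP orientation; "contact_force": force on the tool from outside, world axes, zero at the start; "ft_torque": the same for the moment, N m; "finger_gap": finger opening in mm; "gripper_force": force on a finger pad.
Only numpy, scipy, OpenCV 4.12 (cv2) and the standard library are available. Lean on these libraries where they do the work, as an engineer would, in place of code of your own. Each camera call takes 0.05 s, during which the arm holds its last target. There are 200 camera calls.

## Working session

There is one attempt and no reset: what is moved stays moved. The work goes in short steps, Python scripts to look and compute and a tool call to move; the robot and the scene stay as the last step left them, time stands still between calls to the robot, and variables do not carry over. Pictures are saved under pics/ and viewed, at most 10 in all, crops included, and the job is handed in when it is done.

Besides the shell and the picture viewer there is one more tool, called as name(argument=value, ...) on one line, values as JSON. jog_arm: Moves the arm, as the interface text tells. Its arguments: {"type":"object","properties":{"xyz":{"type":"array"},"dr":{"type":"array"},"claw":{"type":"array"}},"required":["xyz","dr","claw"]}

```bash
ls; mkdir -p pics
python3 - <<'E'
from station import env
import cv2
s=env.get_state()
print({k:s[k] for k in ('time','tool_pos','eef_rot','finger_gap')})
for n in ('side','top'):
    p=env.get_image(n); cv2.imwrite(f'pics/{n}0.png',p['pixels'])
    print(n,p['camera_matrix'],p['xyz'],p['orientation'])
    for t in ('jig','blank','pad','block','scriber','punch_a','slot_mouth','stop','line_start','line_apex','line_end','stake','hammer'):
        print(t,[(round(d['conf'],2),[round(float(v)) for v in d['location']]) for d in env.spot_in(t,p)][:4])
E
```

```text
pics
{'time': 0.0, 'tool_pos': array([ 202.84075172, -510.91499613,  230.71784082]), 'eef_rot': array([ 9.82210716e-01,  1.87780648e-01,  1.97739971e-05, -7.32943840e-04]), 'finger_gap': 85.78406116259637}
side [[480.91365322   0.         317.46518456]
 [  0.         480.91365322 233.46164895]
 [  0.           0.           1.        ]] [ 87.84938495 647.94887578 575.20341548] [-0.22767103  0.85143747 -0.45804927  0.11580588]
jig [(0.96, [587, -17, 15])]
blank [(0.85, [454, -344, 27]), (0.74, [206, -354, 7])]
pad [(0.78, [438, -331, 7])]
block [(0.64, [463, 350, 62])]
scriber [(0.63, [483, 262, 123]), (0.49, [594, -15, 20])]
punch_a [(0.77, [481, 306, 101]), (0.62, [479, 340, 104]), (0.46, [606, 260, 20])]
slot_mouth [(0.86, [591, -18, 22])]
stop [(0.63, [592, -14, 18])]
line_start [(0.94, [591, -16, 18])]
line_apex [(0.89, [587, -22, 19]), (0.67, [604, -1, 32])]
line_end [(0.8, [590, -18, 24]), (0.5, [604, -65, 32])]
stake [(0.82, [607, 258, 19]), (0.29, [590, -19, 22]), (0.22, [602, 3, 31])]
hammer [(0.83, [698, -236, 19])]
top [[448.18865361   0.         323.05720285]
 [  0.         448.18865361 239.66800682]
 [  0.           0.           1.        ]] [ 394.13150787   -6.12597594 1124.92081196] [ 0.70845729 -0.70416965  0.04259593 -0.0204683 ]
jig [(0.76, [600, -36, 22])]
blank [(0.87, [457, -353, 29]), (0.63, [271, -256, 7])]
pad []
block [(0.66, [479, 318, 71]), (0.35, [388, -159, 13])]
scriber [(0.49, [491, 256, 136])]
punch_a [(0.47, [480, 333, 110]), (0.38, [486, 290, 107])]
slot_mouth [(0.69, [603, -38, 27])]
stop [(0.89, [602, -34, 26]), (0.54, [383, -158, 14])]
line_start [(0.84, [603, -40, 28]), (0.55, [390, 147, 9])]
line_apex [(0.63, [599, -33, 24])]
line_end [(0.96, [605, -36, 28]), (0.37, [383, -160, 13])]
stake [(0.7, [610, 242, 66])]
hammer [(0.65, [712, -237, 27])]
```

View pics/top0.png

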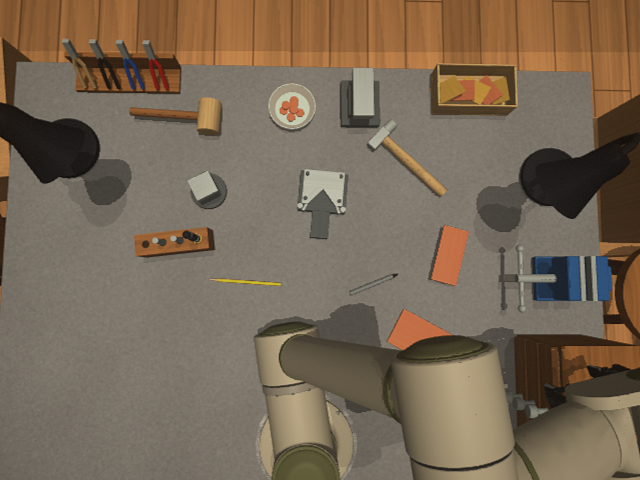

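View pics/side0.png

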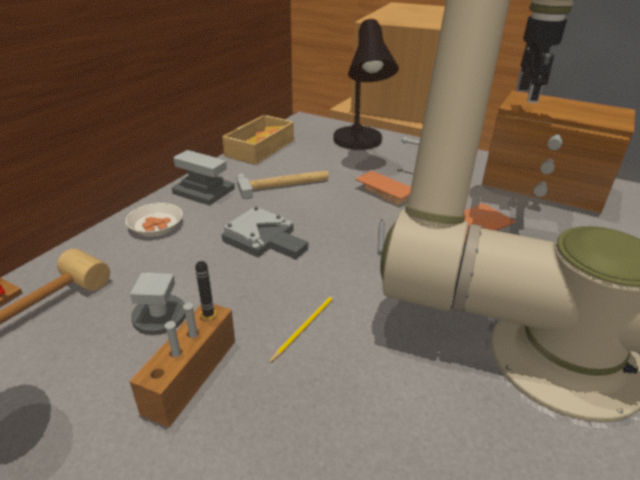

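```bash
cat > h.py <<'E'
import numpy as np, cv2
from scipy.spatial.transform import Rotation as R
from scipy.optimize import minimize
def proj(P,p):
    c=(np.atleast_2d(P)-p['xyz'])@R.from_quat(p['orientation']).as_matrix()
    K=p['camera_matrix']; return (c[:,:2]/c[:,2:])*[K[0,0],K[1,1]]+[K[0,2],K[1,2]]
def unproj(uv,p,z):
    K=p['camera_matrix']; uv=np.atleast_2d(uv)
    d=np.c_[(uv-[K[0,2],K[1,2]])/[K[0,0],K[1,1]],np.ones(len(uv))]@R.from_quat(p['orientation']).as_matrix().T
    return p['xyz']+d*((z-p['xyz'][2])/d[:,2])[:,None]
def box(x0,x1,y0,y1,z0,z1): return np.array([[x,y,z] for x in(x0,x1) for y in(y0,y1) for z in(z0,z1)],float)
def place(B,q):
    c,s=np.cos(q[2]),np.sin(q[2]); return B@np.array([[c,s,0],[-s,c,0],[0,0,1]])+[q[0],q[1],q[3] if len(q)>3 else 0]
SS=4
def sil(boxes,q,p):
    m=np.zeros((480*SS,640*SS),np.uint8)
    for B in boxes:
        h=cv2.convexHull(proj(place(B,q),p).astype(np.float32)*SS+SS/2-.5)
        cv2.fillConvexPoly(m,np.round(h).astype(int),1)
    return cv2.resize(m.astype(np.float32),(640,480),interpolation=cv2.INTER_AREA)
def fit(boxes,q0,views):  # views: [(mask,pic)]
    def cost(q):
        c=0
        for M,p in views:
            s=sil(boxes,q,p); c+=np.abs(s-M).sum()/M.sum()
        return c
    q0=np.array(q0,float); d=[6,6,.08]+[4]*(len(q0)-3)
    best=None
    for k in range(2):
        sx=np.vstack([q0]+[q0+np.eye(len(q0))[i]*d[i]*(1-2*k) for i in range(len(q0))])
        r=minimize(cost,q0,method='Nelder-Mead',options=dict(initial_simplex=sx,xatol=.02,fatol=1e-5,maxiter=300))
        if best is None or r.fun<best.fun: best=r
        q0=best.x
    return best.x,best.fun
JIG=[box(-106,-40,-22,22,0,20),box(-40,60,-60,60,0,26.5),box(-24,60,-50,50,26.5,32.5)]
BLANK=[box(-70,70,-32,32,0,5)]
BLOCK=[box(-25,25,-85,85,0,70)]
def pix_big(p,c,r=45,s=6): 
    return cv2.resize(p['pixels'][c[1]-r:c[1]+r,c[0]-r:c[0]+r],None,fx=s,fy=s,interpolation=cv2.INTER_CUBIC)
E
python3 - <<'E'
from station import env
from h import *
P={n:env.get_image(n) for n in('side','top')}
def best(name,n,loc):
    rs=env.regions_of(name,P[n]); 
    for r in rs: 
        u=proj(loc,P[n])[0].astype(int)
        m=r['region']
        if m[max(0,u[1]-6):u[1]+7,max(0,u[0]-6):u[0]+7].any(): return m.astype(np.float32)
V={}
for name,B,q0,loc in(('jig',JIG,(600,-36,.0),(600,-36,22)),('blank',BLANK,(457,-353,-.1,22),(457,-353,27)),('block',BLOCK,(475,320,.1),(475,335,60))):
    vs=[]
    for n in('side','top'):
        m=best(name,n,loc)
        if m is None: print(name,n,'none'); continue
        vs.append((m,P[n])); print(name,n,int(m.sum()),np.round(fit(B,q0[:3] if name!='blank' else q0[:3],[(m,P[n])]) [0] if name!='blank' else fit([BLANK[0]+[0,0,22]],q0[:3],[(m,P[n])])[0],3))
    r=fit(B,q0,vs); print(name,'both',np.round(r[0],3),r[1])
for n in P:
  for d in env.regions_of('blank',P[n]):
    m=d['region'].astype(np.uint8); c=np.argwhere(m)[:,::-1].astype(float)
    w=unproj(c,P[n],27)[:,:2].astype(np.float32); print(n,d['conf'],cv2.minAreaRect(w))
rs=env.regions_of('scriber',P['side'])
for n in P:
  for d in env.regions_of('scriber',P[n]): 
    c=np.argwhere(d['region']); print('scr',n,d['conf'],len(c),c.min(0),c.max(0))
cv2.imwrite('pics/c1.png',np.hstack([pix_big(P['top'],(322,205),45,8)[:600,:400*1+0] if 0 else cv2.resize(P['top']['pixels'][165:245,285:365],(400,400),interpolation=cv2.INTER_CUBIC),cv2.resize(P['top']['pixels'][215:295,410:490],(400,400),interpolation=cv2.INTER_CUBIC)]))
E
```

```text
jig side 2724 [ 6.06075e+02 -3.52080e+01 -1.00000e-01]
jig top 2426 [ 6.04827e+02 -3.89600e+01 -8.30000e-02]
jig both [ 6.05439e+02 -3.76200e+01 -8.10000e-02] 0.13739551603794098
blank side 706 [ 4.58667e+02 -3.51942e+02 -2.91000e-01]
blank top 1484 [ 4.57500e+02 -3.55256e+02 -2.54000e-01]
blank both [ 4.58126e+02 -3.56411e+02 -2.55000e-01  1.85980e+01] 0.19420836865901947
block side 6195 [4.83285e+02 3.19817e+02 1.22000e-01]
block top 1533 [4.83023e+02 3.15542e+02 1.14000e-01]
block both [4.83036e+02 3.18399e+02 1.12000e-01] 0.42282745242118835
side 0.92 ((456.3711853027344, -346.4522399902344), (71.14888000488281, 139.40501403808594), 75.85528564453125)
side 0.81 ((206.5742645263672, -313.0331726074219), (93.24097442626953, 90.8885269165039), 60.5654296875)
side 0.55 ((575.0484619140625, -17.823760986328125), (143.11631774902344, 188.5508575439453), 85.62638092041016)
side 0.54 ((668.9501953125, -219.28878784179688), (230.58029174804688, 125.58251953125), 35.71287155151367)
top 0.97 ((457.5801696777344, -354.47674560546875), (66.53236389160156, 141.4606170654297), 75.39176940917969)
top 0.94 ((257.33319091796875, -274.53704833984375), (129.31430053710938, 90.53402709960938), 62.58945083618164)
scr side 0.58 768 [261 195] [320 215]
scr top 0.58 145 [231 184] [242 202]
scr top 0.33 217 [189 326] [205 343]
```

View pics/c1.png

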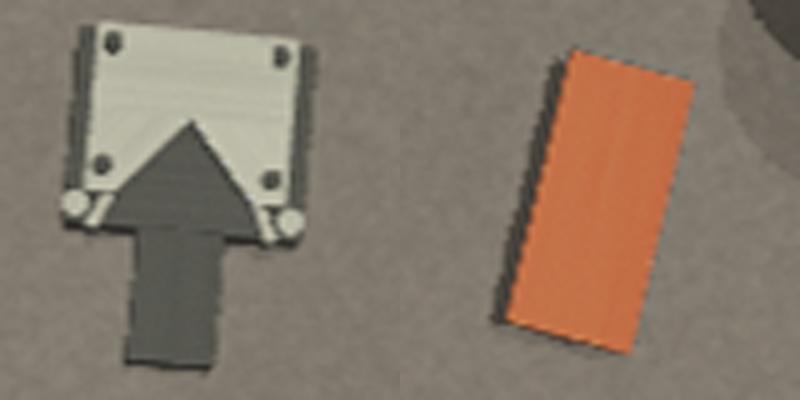

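```bash
cat >> h.py <<'E'
def plan(x,y,z,yaw,n=None):
    """rows from present pose to tool-down pose with tool x at yaw; prints rows"""
    from station import env
    s=env.get_state(); R0=R.from_quat(s['eef_rot']); p0=np.array(s['tool_pos'])
    tgt=R.from_euler('z',yaw)*R.from_euler('x',np.pi)
    rv=(R0.inv()*tgt).as_rotvec(); d=np.array([x,y,z])-p0
    k=n or int(max(1,np.ceil(np.linalg.norm(d)/60),np.ceil(np.linalg.norm(rv)/.18)))
    Rc=R0; rows=[];
    for i in range(k):
        rows.append(np.round(Rc.inv().apply(d/k)/10,3).tolist()); Rc=Rc*R.from_rotvec(rv/k)
    print('t',s['time'],'tcp',np.round(p0,1),'yaw',round(float(np.arctan2(*R0.as_matrix()[[1,0],0])),4),'F',np.round(s['contact_force'],1),'gap',round(s['finger_gap'],1))
    print(k,'xyz',rows,'dr',np.round(rv/k,4).tolist(),'| left mm',np.round(d,1))
E
python3 - <<'E'
from h import *
plan(424.6,-346.4,100,-.255)
E
```

```text
t 2.05 tcp [ 202.9 -511.2  231.3] yaw 0.3778 F [ 0.1 -0.3 -0.4] gap 85.7
6 xyz [[4.448, -1.19, 2.188], [4.298, -1.651, 2.188], [4.1, -2.094, 2.188], [3.857, -2.514, 2.188], [3.571, -2.907, 2.188], [3.245, -3.266, 2.188]] dr [-0.0, 0.0, 0.1055] | left mm [ 221.7  164.8 -131.3]
```

jog_arm(xyz=[[4.45,-1.19,2.19],[4.3,-1.65,2.19],[4.1,-2.09,2.19],[3.86,-2.51,2.19],[3.57,-2.91,2.19],[3.25,-3.27,2.19],[0,0,0],[0,0,0]], dr=[[0,0,0.1055],[0,0,0.1055],[0,0,0.1055],[0,0,0.1055],[0,0,0.1055],[0,0,0.1055],[0,0,0],[0,0,0]], claw=[1,1,1,1,1,1,1,1])

```text
time: 3.05
tool_pos: [424.7, -346.9, 100.2]
eef_rot: [0.992, -0.127, 0.0, 0.0]
contact_force: [-0.5, -0.5, -0.3]
finger_gap: 85.2
gripper_force: 0.0
```

jog_arm(xyz=[[0,0,4],[0,0,3.5],[0,0,2.0],[0,0,0],[0,0,0],[0,0,0],[0,0,0],[0,0,0]], dr=[[0,0,0],[0,0,0],[0,0,0],[0,0,0],[0,0,0],[0,0,0],[0,0,0],[0,0,0]], claw=[1,1,1,1,0,0,0,0])

```text
time: 4.05
tool_pos: [424.9, -347.2, 6.9]
eef_rot: [0.992, -0.127, 0.001, 0.001]
contact_force: [-2.8, 1.1, 8.2]
finger_gap: 61.8
gripper_force: 64.1
```

Run:
```python
from h import *
plan(424.6,-346.4,20,-.255)
```

```text
t 4.05 tcp [ 424.9 -347.2    6.9] yaw -0.2549 F [-2.8  1.1  8.2] gap 61.8
1 xyz [[-0.046, -0.067, -1.315]] dr [0.0021, -0.0019, 0.0001] | left mm [-0.3  0.8 13.1]
```

jog_arm(xyz=[[0,0,-2],[0,0,-3],[0,0,-2],[0,0,0]], dr=[[0,0,0],[0,0,0],[0,0,0],[0,0,0]], claw=[0,0,0,0])

```text
time: 4.55
tool_pos: [425.0, -347.0, 76.6]
eef_rot: [0.992, -0.127, 0.001, 0.001]
contact_force: [-0.1, 0.6, -4.3]
finger_gap: 62.1
gripper_force: 66.6
```

Run:
```python
from station import env
from h import *
q=(605.2,-38,-.083)
P={n:env.get_image(n) for n in('side','top')}
loc=np.array([458,-356,90.])
vs=[]
for n in P:
    for d in env.regions_of('blank',P[n]):
        m=d['region']; c=np.argwhere(m)[:,::-1].mean(0); e=c-proj(loc,P[n])[0]
        print(n,d['conf'],m.sum(),np.round(e,1))
        if np.hypot(*e)<25: vs.append((m.astype(np.float32),P[n])); break
s=env.get_state(); z=s['tool_pos'][2]+17
for v in vs: print(np.round(fit([BLANK[0]+[0,0,z]],(458,-356,-.255),[v])[0],3))
print(fit(BLANK,(458,-356,-.255,z),vs))
g=place(np.array([[-149,0,0.]]),q)[0]
plan(g[0],g[1],75,q[2])
cv2.imwrite('pics/c2.png',np.hstack([P['top']['pixels'][200:320,380:540].repeat(2,0).repeat(2,1),P['side']['pixels'][120:240,340:500].repeat(2,0).repeat(2,1)]))
```

```text
side 0.73 312 [-14.5  -4.1]
top 0.66 546 [  0.1 -16.7]
[ 4.61424e+02 -3.52832e+02 -2.03000e-01]
[ 4.64646e+02 -3.55604e+02 -2.40000e-01]
(array([ 511.02531418, -363.56813678,   -0.99717222,   92.67912873]), np.float64(3.2985920906066895))
t 4.75 tcp [ 424.3 -346.    74. ] yaw -0.2553 F [ 0.3 -0.1 -3.7] gap 61.9
6 xyz [[-0.826, -5.303, -0.009], [-0.673, -5.325, -0.011], [-0.52, -5.342, -0.012], [-0.367, -5.354, -0.013], [-0.213, -5.363, -0.014], [-0.059, -5.367, -0.015]] dr [-0.0002, 0.0002, -0.0287] | left mm [ 32.4 320.4   1. ]
```

View pics/c2.png

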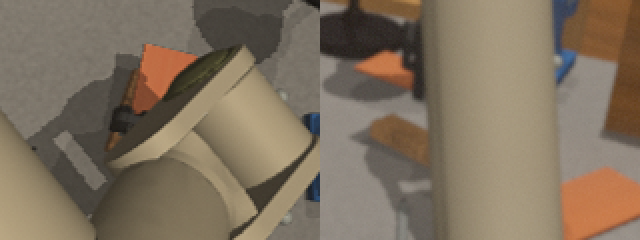

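jog_arm(xyz=[[-0.83,-5.3,0],[-0.67,-5.32,0],[-0.52,-5.34,0],[-0.37,-5.35,0],[-0.21,-5.36,0],[-0.06,-5.37,0],[0,0,0],[0,0,0]], dr=[[0,0,-0.0287],[0,0,-0.0287],[0,0,-0.0287],[0,0,-0.0287],[0,0,-0.0287],[0,0,-0.0287],[0,0,0],[0,0,0]], claw=[0,0,0,0,0,0,0,0])

```text
time: 5.75
tool_pos: [457.0, -26.3, 74.5]
eef_rot: [0.999, -0.041, -0.0, 0.0]
contact_force: [-0.4, -0.3, -4.4]
finger_gap: 62.2
gripper_force: 67.1
```

Run:
```python
from station import env
from h import *
q=(605.2,-38,-.083)
P={n:env.get_image(n) for n in('side','top')}
g=place(np.array([[-149,0,0.]]),q)[0]
plan(g[0],g[1],75,q[2])
a=P['top']['pixels'][150:330,250:410]; b=P['side']['pixels'][180:300,200:360]
cv2.imwrite('pics/c3.png',np.hstack([cv2.resize(a,None,fx=2.6,fy=2.6,interpolation=3),cv2.resize(cv2.resize(b,None,fx=2.3,fy=2.3,interpolation=3),(368,468))]))
np.save('p3.npy',P,allow_pickle=True)
```

```text
t 5.85 tcp [457.1 -27.1  74.7] yaw -0.0844 F [ 0.4 -0.2 -3.6] gap 62.2
1 xyz [[-0.049, -0.139, -0.033]] dr [0.0001, 0.0004, -0.0014] | left mm [-0.4  1.4  0.3]
```

View pics/c3.png

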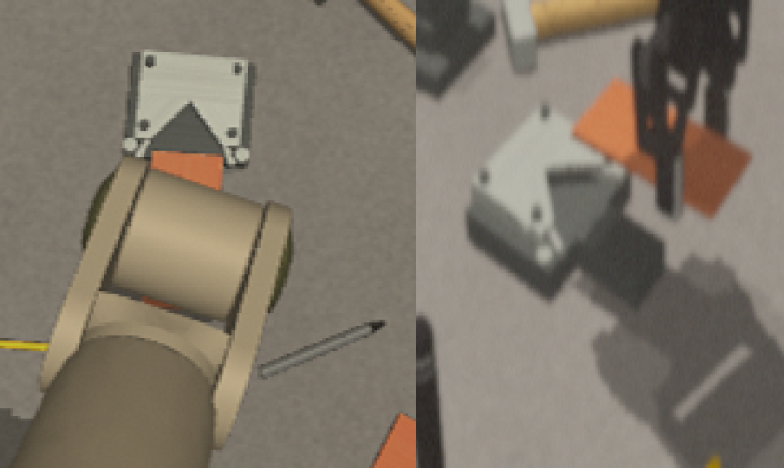

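Run:
```python
from h import *
P=np.load('p3.npy',allow_pickle=True).item()
def cop(p,r):
    h=cv2.cvtColor(p['pixels'],cv2.COLOR_BGR2HSV); m=((h[...,0]<14)&(h[...,1]>120)&(h[...,2]>90)).astype(np.uint8)
    o=np.zeros_like(m); o[r[0]:r[1],r[2]:r[3]]=m[r[0]:r[1],r[2]:r[3]]; return o
m=cop(P['top'],(195,240,300,350))
c=np.argwhere(m)[:,::-1].astype(float)
print(len(c),c.min(0),c.max(0))
for z in(90,95,100):
    w=unproj(c,P['top'],z)[:,:2]
    # in jig frame
    q=(605.2,-38,-.083); cc,ss=np.cos(q[2]),np.sin(q[2]); j=(w-q[:2])@np.array([[cc,-ss],[ss,cc]])
    f=j[j[:,0]<-48]; print(z,'front',np.percentile(j[:,0],98),'y',f[:,1].min(),f[:,1].max(), (f[:,1].min()+f[:,1].max())/2)
# row-wise left/right edges for yaw
L=[];Rr=[]
for v in range(212,224):
    u=np.flatnonzero(m[v]); 
    if len(u)>20: L.append((u[0]-.5,v)); Rr.append((u[-1]+.5,v))
for E in(L,Rr):
    if len(E)>4:
        w=unproj(np.array(E),P['top'],95); k=np.polyfit(w[:,0],w[:,1],1); print('edge yaw',k[0], len(E), np.polyval(k,500))
m=cop(P['side'],(180,300,250,340)); cn,_=cv2.findContours(m,0,2); cn=max(cn,key=cv2.contourArea)
h=cv2.convexHull(cn); ap=cv2.approxPolyDP(h,2.5,True)[:,0]; print('side',ap.tolist())
q=(605.2,-38,-.083)
for bx,by in((-45,0),(-46.4,1.3)):
  for z in (90,95): print(z,np.round(proj(place(np.array([[bx,by+32,z],[bx,by-32,z],[bx-140,by+32,z],[bx-140,by-32,z]],float),q),P['side']),1).tolist())
```

```text
282 [308. 208.] [335. 222.]
90 front -45.20286715515021 y -32.25215693540688 31.10960939987648 -0.5712737677652004
95 front -46.01346793933421 y -32.027415699216256 31.02823172531185 -0.4995919869522023
100 front -46.82406872351821 y -31.802674463025635 30.94685405074723 -0.4279102061392024
edge yaw 1.5078567053513432 5 -75.19318491733293
edge yaw -0.1961859387471866 5 -55.84318500545384
side [[269, 213], [285, 201], [292, 202], [303, 225]]
90 [[267.3, 213.0], [287.3, 199.7], [327.4, 236.2], [346.0, 220.9]]
95 [[267.1, 210.8], [287.2, 197.6], [327.5, 233.9], [346.1, 218.7]]
90 [[267.4, 213.5], [287.4, 200.2], [327.7, 236.8], [346.2, 221.4]]
95 [[267.3, 211.3], [287.4, 198.0], [327.8, 234.5], [346.4, 219.2]]
```

jog_arm(xyz=[[0,0,3],[0,0,2.5],[0,0,0.5],[0,0,0.2],[0,0,0]], dr=[[0,0,0],[0,0,0],[0,0,0],[0,0,0],[0,0,0]], claw=[0,0,0,0,0])

```text
time: 6.48
tool_pos: [457.5, -26.5, 13.6]
eef_rot: [0.999, -0.042, 0.001, 0.0]
contact_force: [0.1, -0.3, -3.8]
finger_gap: 62.0
gripper_force: 67.2
```

jog_arm(xyz=[[0,0,0.3],[0,0,0.2],[0,0,0]], dr=[[0,0,0],[0,0,0],[0,0,0]], claw=[0,0,0])

```text
time: 6.85
tool_pos: [457.0, -26.1, 7.9]
eef_rot: [0.999, -0.041, -0.0, -0.0]
contact_force: [0.4, -1.2, -4.1]
finger_gap: 61.9
gripper_force: 67.2
```

jog_arm(xyz=[[0,0,0.15],[0,0,0.15],[0,0,0]], dr=[[0,0,0],[0,0,0],[0,0,0]], claw=[0,0,0])

```text
time: 7.22
tool_pos: [457.1, -26.2, 4.9]
eef_rot: [0.999, -0.041, 0.0, -0.0]
contact_force: [-1.8, -0.5, -2.1]
finger_gap: 62.4
gripper_force: 67.5
```

jog_arm(xyz=[[0,0,0.05],[0.5,0,0],[0.5,0,0],[0.5,0,0],[0.5,0,0],[0.5,0,0],[0.5,0,0]], dr=[[0,0,0],[0,0,0],[0,0,0],[0,0,0],[0,0,0],[0,0,0],[0,0,0]], claw=[0,0,0,0,0,0,0])

```text
time: 8.1
tool_pos: [486.7, -28.6, 4.7]
eef_rot: [0.999, -0.041, -0.001, -0.0]
contact_force: [-7.9, 0.3, 9.8]
finger_gap: 62.5
gripper_force: 68.5
```

jog_arm(xyz=[[0.5,0,-0.05],[0.5,0,0],[0.5,0,0],[0.5,0,0],[0.5,0,0]], dr=[[0,0,0],[0,0,0],[0,0,0],[0,0,0],[0,0,0]], claw=[0,0,0,0,0])

```text
time: 8.72
tool_pos: [512.2, -30.8, 4.9]
eef_rot: [0.999, -0.041, -0.0, 0.0]
contact_force: [-4.2, 0.3, 4.9]
finger_gap: 61.9
gripper_force: 67.9
```

jog_arm(xyz=[[0.5,0,0],[0.5,0,0],[0.5,0,0],[0.5,0,0],[0.4,0,0],[0.2,0,0]], dr=[[0,0,0],[0,0,0],[0,0,0],[0,0,0],[0,0,0],[0,0,0]], claw=[0,0,0,0,0,0])

```text
time: 9.48
tool_pos: [538.0, -32.9, 4.9]
eef_rot: [0.999, -0.041, -0.0, 0.0]
contact_force: [-5.2, 0.1, 6.6]
finger_gap: 62.1
gripper_force: 68.0
```

jog_arm(xyz=[[0.2,0,0],[0.2,0,0],[0.2,0,0]], dr=[[0,0,0],[0,0,0],[0,0,0]], claw=[0,0,0])

```text
time: 9.85
tool_pos: [540.8, -33.0, 4.8]
eef_rot: [0.999, -0.041, -0.004, -0.0]
contact_force: [-21.3, -1.8, 17.8]
finger_gap: 62.1
gripper_force: 69.0
```

jog_arm(xyz=[[0,0,0],[-0.2,0,0],[0,0,0],[0,0,0],[0,0,-3],[0,0,-5],[0,0,-5],[0,0,0]], dr=[[0,0,0],[0,0,0],[0,0,0],[0,0,0],[0,0,0],[0,0,0],[0,0,0],[0,0,0]], claw=[1,1,1,1,1,1,1,1])

```text
time: 10.85
tool_pos: [543.5, -33.6, 138.5]
eef_rot: [0.999, -0.041, 0.004, 0.001]
contact_force: [0.6, 0.5, -0.6]
finger_gap: 85.0
gripper_force: 0.0
```

Run:
```python
from station import env
from h import *
q=(605.2,-38,-.083)
P={n:env.get_image(n) for n in('side','top')}
print(env.get_state()['time'])
for n in P:
    p=P[n]; h=cv2.cvtColor(p['pixels'],cv2.COLOR_BGR2HSV); m=((h[...,0]<14)&(h[...,1]>120)&(h[...,2]>90)).astype(np.uint8)
    u=proj([545,-33,25],p)[0]; o=np.zeros_like(m); r=slice(int(u[1])-40,int(u[1])+40),slice(int(u[0])-45,int(u[0])+45); o[r]=m[r]
    c=np.argwhere(o)[:,::-1].astype(float); w=unproj(c,p,25)[:,:2]
    cc,ss=np.cos(q[2]),np.sin(q[2]); j=(w-q[:2])@np.array([[cc,-ss],[ss,cc]])
    print(n,len(c),'x',np.percentile(j[:,0],[1,99]),'y',np.percentile(j[:,1],[1,99]))
a=P['top']['pixels'][150:330,250:410]; b=P['side']['pixels'][180:300,200:360]
cv2.imwrite('pics/c4.png',np.hstack([cv2.resize(a,None,fx=2,fy=2,interpolation=3),cv2.resize(b,(480,360),interpolation=3)]))
# block: punch/scriber tops
for n in P:
  for t in('scriber','punch_a','block'):
    for d in env.regions_of(t,P[n])[:3]:
        c=np.argwhere(d['region'])[:,::-1]; print(n,t,round(d['conf'],2),len(c),c.min(0),c.max(0),c.mean(0).round(1))
np.save('p4.npy',P,allow_pickle=True)
```

```text
10.95
side 854 x [-103.25803024    3.58976188] y [-26.80407199  36.99069596]
top 171 x [-84.09836163 -56.45773872] y [-33.49619804  29.29727114]
side scriber 0.69 720 [196 262] [215 320] [204.7 291.8]
side punch_a 0.87 286 [182 305] [196 337] [189.5 320.8]
side punch_a 0.6 6313 [130 305] [235 426] [182.2 367.2]
side punch_a 0.53 352 [165 322] [180 356] [173.  338.6]
side block 0.77 6306 [130 305] [234 426] [181.9 367.5]
side block 0.6 664 [365 177] [408 204] [386.3 190. ]
top scriber 0.65 144 [184 231] [201 242] [192.6 236.5]
top block 0.94 1614 [134 227] [214 257] [172.8 242.4]
```

View pics/c4.png

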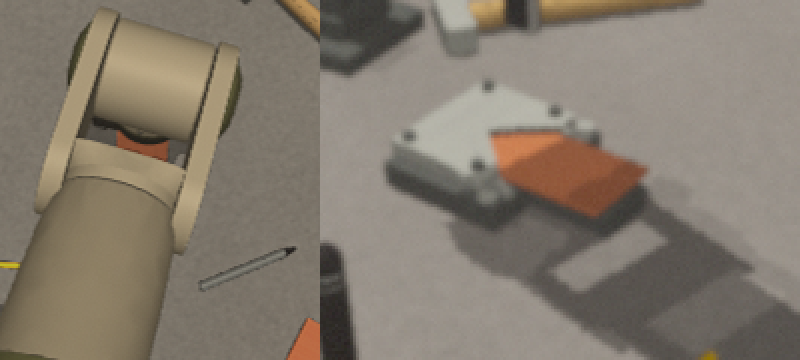

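Run:
```python
from h import *
P=np.load('p4.npy',allow_pickle=True).item()
def mask(n,cond,r):
    h=cv2.cvtColor(P[n]['pixels'],cv2.COLOR_BGR2HSV).astype(int); m=cond(h); o=np.zeros((480,640),np.float32); o[r[0]:r[1],r[2]:r[3]]=m[r[0]:r[1],r[2]:r[3]]; return o
wood=lambda h:(h[...,0]<18)&(h[...,1]>100)&(h[...,2]>60)
from station import env
a=np.linspace(0,2*np.pi,24,endpoint=False)
cyl=lambda r,z0,z1:np.array([[r*np.cos(t),r*np.sin(t),z] for t in a for z in(z0,z1)])
ms=mask('side',lambda h:h[...,2]<70,(255,322,190,220)); mt=mask('top',lambda h:h[...,2]<70,(226,246,180,206))
print(ms.sum(),mt.sum())
S=[cyl(9,75,170)]
for vs in([(ms,P['side'])],[(mt,P['top'])],[(ms,P['side']),(mt,P['top'])]):
    r=fit(S,(485,262,0),vs); print('scr',np.round(r[0][:2],1),round(r[1],2))
H=[]
for n,r in(('side',(300,425,125,240)),('top',(220,262,128,220))):
    m=mask(n,wood,r).astype(np.uint8); c=max(cv2.findContours(m,0,2)[0],key=cv2.contourArea)
    o=np.zeros((480,640),np.uint8); cv2.fillConvexPoly(o,cv2.convexHull(c),1); H.append((o.astype(np.float32),P[n])); print(n,o.sum())
for vs in([H[0]],[H[1]],H):
    q,c=fit(BLOCK,(480,317,.12),vs); print('block',np.round(q,3),round(c,3)); print(' holes',np.round(place(np.array([[0,y,70.] for y in(-60,-20,20,60)]),q)[:,:2],1).tolist())
plan(484,260,200,1.69)
```

```text
474.0 131.0
scr [492.  259.2] 0.57
scr [489.4 256.4] 0.4
scr [490.5 258.6] 1.0
side 6833
top 1725
block [4.84254e+02 3.20352e+02 1.24000e-01] 0.025
 holes [[491.7, 260.8], [486.7, 300.5], [481.8, 340.2], [476.8, 379.9]]
block [4.84334e+02 3.22295e+02 1.12000e-01] 0.104
 holes [[491.0, 262.7], [486.6, 302.4], [482.1, 342.2], [477.6, 381.9]]
block [4.84177e+02 3.20044e+02 1.21000e-01] 0.131
 holes [[491.4, 260.5], [486.6, 300.2], [481.8, 339.9], [476.9, 379.6]]
t 11.25 tcp [541.5 -33.2 134. ] yaw -0.0831 F [0.4 0.7 0.3] gap 85.5
10 xyz [[-0.818, -2.874, -0.657], [-0.298, -2.973, -0.658], [0.231, -2.979, -0.658], [0.753, -2.891, -0.659], [1.251, -2.713, -0.659], [1.71, -2.45, -0.66], [2.116, -2.109, -0.66], [2.455, -1.703, -0.66], [2.717, -1.243, -0.66], [2.893, -0.745, -0.66]] dr [-0.0002, 0.0001, -0.1773] | left mm [-57.5 293.2  66. ]
```

Run:
```python
from h import *
plan(491,259.8,190,1.692)
```

```text
t 11.25 tcp [541.5 -33.2 134. ] yaw -0.0831 F [0.4 0.7 0.3] gap 85.5
10 xyz [[-0.747, -2.878, -0.557], [-0.227, -2.965, -0.558], [0.3, -2.958, -0.558], [0.817, -2.859, -0.559], [1.309, -2.669, -0.559], [1.76, -2.396, -0.56], [2.155, -2.047, -0.56], [2.483, -1.635, -0.56], [2.733, -1.17, -0.56], [2.897, -0.669, -0.56]] dr [-0.0002, 0.0001, -0.1775] | left mm [-50.5 293.   56. ]
```

jog_arm(xyz=[[-0.75,-2.88,-0.8],[-0.23,-2.97,-0.8],[0.3,-2.96,-0.8],[0.82,-2.86,-0.8],[1.31,-2.67,-0.8],[1.76,-2.4,-0.8],[2.16,-2.05,-0.8],[2.48,-1.64,0]], dr=[[0,0,-0.1775],[0,0,-0.1775],[0,0,-0.1775],[0,0,-0.1775],[0,0,-0.1775],[0,0,-0.1775],[0,0,-0.1775],[0,0,-0.1775]], claw=[1,1,1,1,1,1,1,1])

```text
time: 12.25
tool_pos: [501.1, 202.3, 191.1]
eef_rot: [0.783, 0.622, 0.0, 0.0]
contact_force: [0.3, -1.1, 0.6]
finger_gap: 85.4
gripper_force: 0.0
```

jog_arm(xyz=[[2.73,-1.17,0],[2.9,-0.67,0],[0,0,0]], dr=[[0,0,-0.1775],[0,0,-0.1775],[0,0,0]], claw=[1,1,1])

```text
time: 12.62
tool_pos: [490.5, 261.3, 190.3]
eef_rot: [0.662, 0.75, -0.0, -0.0]
contact_force: [0.1, 0.7, 0.1]
finger_gap: 85.4
gripper_force: 0.0
```

Run:
```python
from station import env
from h import *
plan(491,259.8,103,1.692)
P={n:env.get_image(n) for n in('side','top')}
a=P['top']['pixels'][160:250,280:370]; b=P['side']['pixels'][160:360,100:300]
cv2.imwrite('pics/c5.png',np.hstack([cv2.resize(a,(400,400),interpolation=3),cv2.resize(b,(400,400),interpolation=3)]))
np.save('p5.npy',P,allow_pickle=True)
q=(605.2,-38,-.083); cc,ss=np.cos(q[2]),np.sin(q[2])
p=P['top']; h=cv2.cvtColor(p['pixels'],cv2.COLOR_BGR2HSV); m=((h[...,0]<14)&(h[...,1]>120)&(h[...,2]>90))
o=np.zeros_like(m); o[185:250,295:350]=m[185:250,295:350]
j=(unproj(np.argwhere(o)[:,::-1].astype(float),p,25)[:,:2]-q[:2])@np.array([[cc,-ss],[ss,cc]])
print(len(j),np.percentile(j[:,0],[0,1,50,99,100]),np.percentile(j[j[:,0]<-50][:,1],[0.5,99.5]))
```

```text
t 12.625 tcp [490.5 261.3 190.3] yaw 1.6949 F [0.1 0.7 0.1] gap 85.4
2 xyz [[-0.078, 0.021, 4.367], [-0.078, 0.019, 4.367]] dr [-0.0005, 0.0, 0.0014] | left mm [  0.5  -1.5 -87.3]
993 [-102.01249335 -100.66306369  -52.90009048    6.00492693   11.71457407] [-33.30018832  28.65085177]
```

View pics/c5.png

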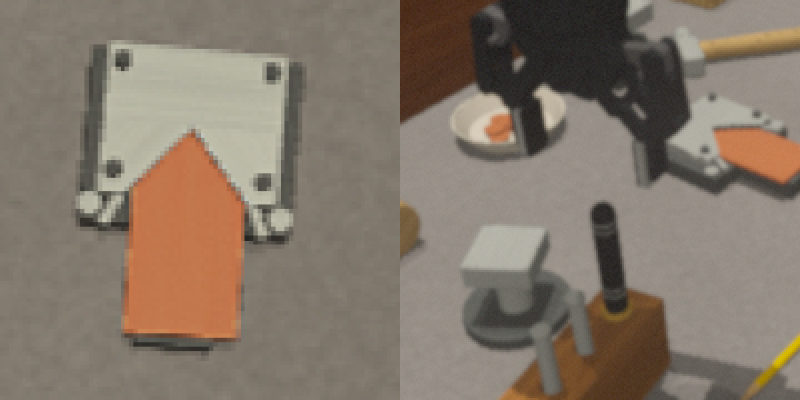

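jog_arm(xyz=[[-0.1,0,4],[0,0,3],[0,0,1.7],[0,0,0],[0,0,0],[0,0,0],[0,0,0],[0,0,0]], dr=[[0,0,0],[0,0,0],[0,0,0],[0,0,0],[0,0,0],[0,0,0],[0,0,0],[0,0,0]], claw=[1,1,1,0,0,0,0,0])

```text
time: 13.72
tool_pos: [491.4, 259.0, 104.5]
eef_rot: [0.663, 0.749, 0.0, 0.0]
contact_force: [-0.8, -1.1, 4.1]
finger_gap: 16.7
gripper_force: 58.5
```

Run:
```python
from h import *
plan(491,259.8,180,1.692)
P=np.load('p5.npy',allow_pickle=True).item()
p=P['top']
h=cv2.cvtColor(p['pixels'],cv2.COLOR_BGR2HSV).astype(int); m=((h[...,0]<14)&(h[...,1]>120)&(h[...,2]>90))
# V edges: top copper pixel per column, template lower edge at z=26.5..32.5 (near-vertical view: use z=29)
L=[];Rr=[]
for u in range(311,335):
    v=np.flatnonzero(m[185:250,u])
    if len(v): (L if u<323 else Rr).append((u,185+v[0]-.5))
L=unproj(np.array(L[1:-1]),p,30)[:,:2]; Rr=unproj(np.array(Rr[1:-1]),p,30)[:,:2]
def ln(w): c=w.mean(0); d=np.linalg.svd(w-c)[2][0]; return c,d
(c1,d1),(c2,d2)=ln(L),ln(Rr)
t=np.linalg.solve(np.c_[d1,-d2],c2-c1); ap=c1+t[0]*d1
print('apex',ap,[np.arctan2(d[1],d[0]) for d in(d1,d2)])
# yaw from sides of the blank
ed=[[],[]]
for v in range(208,234):
    u=np.flatnonzero(m[v,295:350])
    ed[0].append((295+u[0]-.5,v)); ed[1].append((295+u[-1]+.5,v))
for e in ed:
    w=unproj(np.array(e),p,25); k=np.polyfit(w[:,0],w[:,1],1); print('side',k[0],np.polyval(k,540.8))
```

```text
t 13.725 tcp [491.4 259.  104.5] yaw 1.692 F [-0.8 -1.1  4.1] gap 16.7
2 xyz [[0.044, -0.01, -3.776], [0.043, -0.012, -3.776]] dr [0.0005, -0.0, -0.0] | left mm [-0.4  0.8 75.5]
apex [618.75841191 -38.67635518] [np.float64(-0.770669783297846), np.float64(-2.5225099905556023)]
side -0.049280658849671824 -3.038893054274965
side -0.07619143756069889 -66.41691706497508
```

jog_arm(xyz=[[0,0,-3],[0,0,-4],[0,0,-3],[0,0,0]], dr=[[0,0,0],[0,0,0],[0,0,0],[0,0,0]], claw=[0,0,0,0])

```text
time: 14.22
tool_pos: [491.8, 259.2, 205.7]
eef_rot: [0.663, 0.749, 0.002, 0.001]
contact_force: [0.1, 0.2, -1.4]
finger_gap: 16.6
gripper_force: 58.6
```

Run:
```python
from h import *
plan(586.2,-8.4,150,1.692,n=7)
```

```text
t 14.225 tcp [491.8 259.2 205.7] yaw 1.6922 F [ 0.1  0.2 -1.4] gap 16.6
7 xyz [[-3.959, 0.872, 0.796], [-3.959, 0.873, 0.796], [-3.959, 0.873, 0.796], [-3.959, 0.874, 0.796], [-3.958, 0.874, 0.796], [-3.958, 0.875, 0.795], [-3.958, 0.875, 0.795]] dr [0.0006, -0.0001, 0.0] | left mm [  94.4 -267.6  -55.7]
```

jog_arm(xyz=[[-3.96,0.87,0],[-3.96,0.87,0],[-3.96,0.87,0],[-3.96,0.87,0.5],[-3.96,0.87,1],[-3.96,0.88,2],[-3.96,0.88,2],[0,0,0]], dr=[[0,0,0],[0,0,0],[0,0,0],[0,0,0],[0,0,0],[0,0,0],[0,0,0],[0,0,0]], claw=[0,0,0,0,0,0,0,0])

```text
time: 15.22
tool_pos: [584.6, -10.9, 145.5]
eef_rot: [0.664, 0.748, -0.001, -0.002]
contact_force: [-0.5, 1.3, -1.1]
finger_gap: 16.3
gripper_force: 58.6
```

Run:
```python
from station import env
from h import *
plan(586.2,-8.4,150,1.692)
P={n:env.get_image(n) for n in('side','top')}
np.save('p6.npy',P,allow_pickle=True)
q=(603.6,-36.7,-.076)
s=env.get_state()['tool_pos']
for n in P: print(n,'tip pred',proj([s[0],s[1],s[2]-95.5],P[n]).round(1),'V',proj(place(np.array([[-24,34,32.5],[16,0,32.5],[-24,-34,32.5],[-19.5,26.9,25],[12.1,0,25]],float),q),P[n]).round(1).tolist())
u=proj([s[0],s[1],30],P['side'])[0].astype(int); print(u)
b=P['side']['pixels'][u[1]-50:u[1]+40,u[0]-45:u[0]+45]; a=P['top']['pixels'][160:250,280:370]
cv2.imwrite('pics/c6.png',np.hstack([cv2.resize(b,(540,540),interpolation=3),cv2.resize(a,(240,540),interpolation=3)]))
```

```text
t 15.225 tcp [584.6 -10.9 145.5] yaw 1.6886 F [-0.5  1.3 -1.1] gap 16.3
1 xyz [[0.232, 0.183, -0.452]] dr [-0.0054, -0.0016, -0.0034] | left mm [1.6 2.5 4.5]
side tip pred [[261.  224.8]] V [[260.3, 235.1], [256.0, 221.7], [280.9, 220.5], [261.0, 235.9], [257.6, 225.3]]
top tip pred [[310.5 200.7]] V [[307.3, 203.1], [322.4, 188.3], [334.8, 205.4], [310.4, 202.0], [322.2, 190.4]]
[261 233]
```

View pics/c6.png

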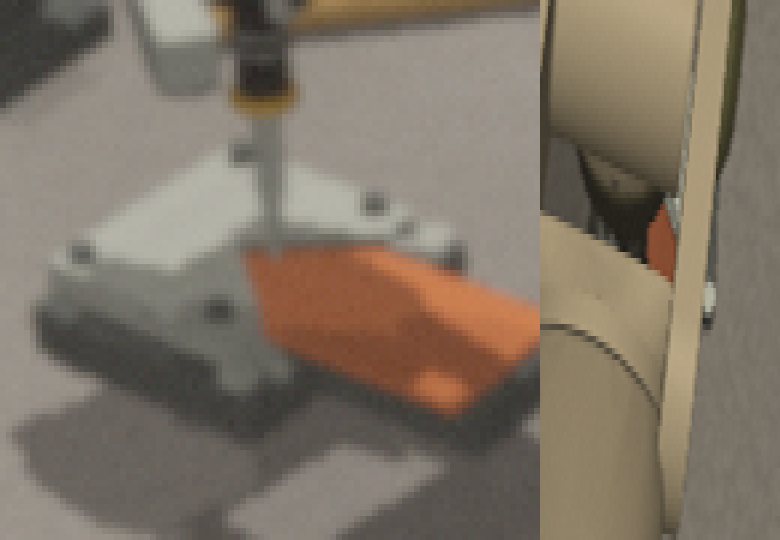

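```bash
cat >> h.py <<'E'
Q=(603.6,-36.7,-.076)
def J(x,y): return place(np.array([[x,y,0.]]),Q)[0][:2]
OFF=.5
S_=J(-19.5-.648*OFF,26.9-.761*OFF); A_=J(12.1-1.3*OFF*.8,0); E_=J(-19.5-.648*OFF,-26.9+.761*OFF)
E
python3 - <<'E'
from h import *
print(S_,A_,E_)
plan(*S_,128,1.692)
E
```

```text
[585.84676648  -8.75187742] [615.14657305 -37.57923302] [581.81968184 -61.6377745 ]
t 15.325 tcp [584.8  -8.6 147.7] yaw 1.6914 F [ 0.2 -0.3 -1.4] gap 16.7
1 xyz [[-0.029, 0.109, 1.973]] dr [-0.0022, -0.0011, -0.0006] | left mm [  1.1  -0.1 -19.7]
```

jog_arm(xyz=[[0,0.1,1],[0,0,1],[0,0,0],[0,0,0]], dr=[[0,0,0],[0,0,0],[0,0,0],[0,0,0]], claw=[0,0,0,0])

```text
time: 15.82
tool_pos: [586.4, -8.5, 129.1]
eef_rot: [0.663, 0.749, 0.0, 0.0]
contact_force: [-0.3, -0.2, -0.8]
finger_gap: 16.5
gripper_force: 58.6
```

Run:
```python
from h import *
plan(*S_,120.5,1.692)
```

```text
t 15.825 tcp [586.4  -8.5 129.1] yaw 1.6923 F [-0.3 -0.2 -0.8] gap 16.5
1 xyz [[-0.019, -0.06, 0.858]] dr [0.0003, 0.0001, 0.0003] | left mm [-0.6 -0.3 -8.6]
```

jog_arm(xyz=[[0,-0.05,0.5],[0,0,0.3],[0,0,0.2],[0,0,0.1],[0,0,0],[0,0,0]], dr=[[0,0,0],[0,0,0],[0,0,0],[0,0,0],[0,0,0],[0,0,0]], claw=[0,0,0,0,0,0])

```text
time: 16.58
tool_pos: [585.9, -8.8, 118.1]
eef_rot: [0.663, 0.749, 0.0, 0.0]
contact_force: [-0.4, -0.0, 0.8]
finger_gap: 16.8
gripper_force: 58.7
```

Run:
```python
from h import *
from station import env
plan(*S_,116.5,1.692)
P=env.get_image('side'); s=env.get_state(); print(s['contact_force'],s['tool_pos'])
s=s['tool_pos']
b=P['pixels'][183:273,216:306]
cv2.imwrite('pics/c7.png',cv2.resize(b,(540,540),interpolation=3)); print(proj([s[0],s[1],25],P))
```

```text
t 16.575 tcp [585.9  -8.8 118.1] yaw 1.692 F [-0.4 -0.   0.8] gap 16.8
1 xyz [[0.001, -0.002, 0.157]] dr [0.0001, 0.0001, 0.0] | left mm [-0.   0.  -1.6]
[-0.82109213  0.08695297  1.17155249] [585.86985526  -8.77624893 118.06733305]
[[261.27307781 235.83467346]]
```

View pics/c7.png

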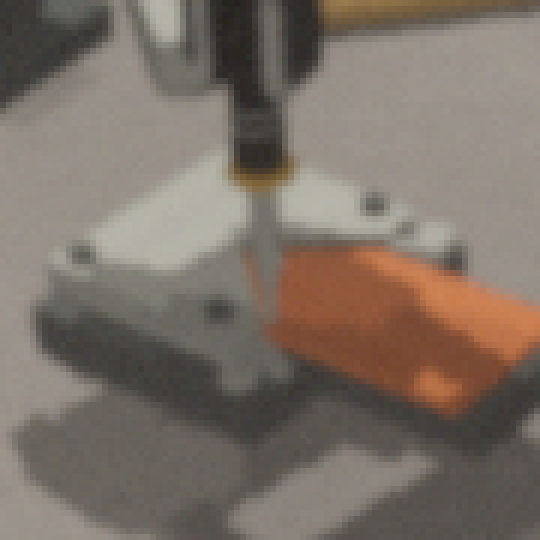

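jog_arm(xyz=[[-0.247,0.197,0.03],[-0.247,0.197,0.02],[-0.247,0.197,0],[-0.247,0.197,0],[-0.247,0.197,0],[-0.247,0.197,0],[-0.247,0.197,0]], dr=[[0,0,0],[0,0,0],[0,0,0],[0,0,0],[0,0,0],[0,0,0],[0,0,0]], claw=[0,0,0,0,0,0,0])

```text
time: 17.5
tool_pos: [601.8, -24.4, 117.4]
eef_rot: [0.663, 0.749, -0.0, -0.0]
contact_force: [-1.6, 0.1, 1.5]
finger_gap: 17.0
gripper_force: 58.8
```

Run:
```python
from h import *
from station import env
plan(*A_,117.5,1.692,n=6)
P=env.get_image('side'); s=env.get_state()['tool_pos']
b=P['pixels'][198:258,226:286]
cv2.imwrite('pics/c8.png',cv2.resize(b,(540,540),interpolation=3)); print(proj([s[0],s[1],25],P))
```

```text
t 17.5 tcp [601.8 -24.4 117.4] yaw 1.692 F [-1.6  0.1  1.5] gap 17.0
6 xyz [[-0.244, 0.195, -0.001], [-0.244, 0.195, -0.001], [-0.244, 0.195, -0.001], [-0.244, 0.195, -0.001], [-0.244, 0.195, -0.001], [-0.244, 0.195, -0.001]] dr [-0.0, 0.0, -0.0] | left mm [ 13.4 -13.1   0.1]
[[259.2871436  229.94892908]]
```

View pics/c8.png

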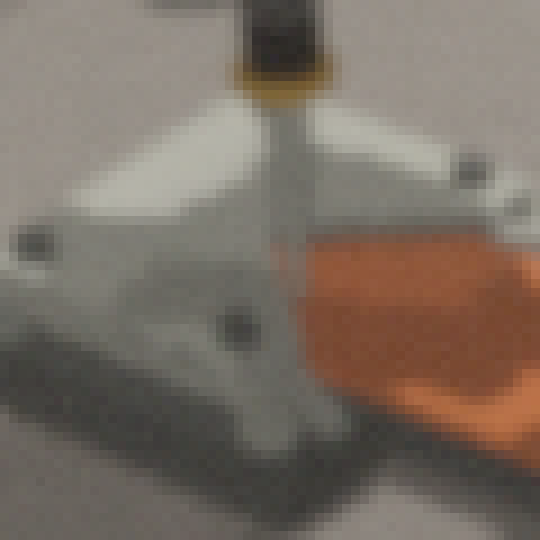

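jog_arm(xyz=[[-0.245,0.195,0],[-0.245,0.195,0],[-0.245,0.195,0],[-0.245,0.195,0],[-0.245,0.195,0],[-0.245,0.195,0],[0,0,0]], dr=[[0,0,0],[0,0,0],[0,0,0],[0,0,0],[0,0,0],[0,0,0],[0,0,0]], claw=[0,0,0,0,0,0,0])

```text
time: 18.42
tool_pos: [615.6, -37.9, 117.6]
eef_rot: [0.663, 0.749, 0.0, 0.001]
contact_force: [0.5, -0.1, 0.9]
finger_gap: 16.6
gripper_force: 58.8
```

Run:
```python
from h import *
from station import env
plan(*E_,117.5,1.692,n=13)
```

```text
t 18.425 tcp [615.6 -37.9 117.6] yaw 1.6918 F [ 0.5 -0.1  0.9] gap 16.6
13 xyz [[-0.15, -0.28, 0.0], [-0.15, -0.28, 0.0], [-0.15, -0.28, 0.0], [-0.15, -0.28, 0.0], [-0.15, -0.28, 0.0], [-0.15, -0.28, 0.0], [-0.15, -0.28, 0.0], [-0.15, -0.28, 0.0], [-0.15, -0.28, 0.0], [-0.15, -0.28, 0.0], [-0.15, -0.28, 0.0], [-0.15, -0.28, 0.0], [-0.15, -0.28, 0.0]] dr [0.0001, 0.0001, -0.0] | left mm [-33.8 -23.8  -0.1]
```

jog_arm(xyz=[[-0.04,0.2,0],[0,0,0],[0,0,0]], dr=[[0,0,0],[0,0,0],[0,0,0]], claw=[0,0,0])

```text
time: 18.8
tool_pos: [617.1, -37.6, 117.4]
eef_rot: [0.663, 0.749, 0.0, 0.0]
contact_force: [-0.6, -1.1, 0.7]
finger_gap: 16.7
gripper_force: 58.8
```

jog_arm(xyz=[[0.0,-0.15,0],[-0.15,-0.28,0],[-0.15,-0.28,0],[-0.15,-0.28,0],[-0.15,-0.28,0],[-0.15,-0.28,0],[-0.15,-0.28,0],[-0.15,-0.28,0]], dr=[[0,0,0],[0,0,0],[0,0,0],[0,0,0],[0,0,0],[0,0,0],[0,0,0],[0,0,0]], claw=[0,0,0,0,0,0,0,0])

```text
time: 19.8
tool_pos: [597.2, -50.7, 117.4]
eef_rot: [0.663, 0.749, -0.0, -0.0]
contact_force: [1.1, 0.8, 1.2]
finger_gap: 16.9
gripper_force: 58.7
```

Run:
```python
from h import *
plan(*E_,117.5,1.692,n=6)
```

```text
t 19.8 tcp [597.2 -50.7 117.4] yaw 1.692 F [1.1 0.8 1.2] gap 16.9
6 xyz [[-0.15, -0.277, -0.001], [-0.15, -0.277, -0.001], [-0.15, -0.277, -0.001], [-0.15, -0.277, -0.001], [-0.15, -0.277, -0.001], [-0.15, -0.277, -0.001]] dr [-0.0, -0.0, -0.0] | left mm [-15.4 -10.9   0.1]
```

jog_arm(xyz=[[-0.15,-0.28,0],[-0.15,-0.28,0],[-0.15,-0.28,0],[-0.15,-0.28,0],[-0.15,-0.28,0],[-0.15,-0.28,0],[0,0,0],[0,0,0]], dr=[[0,0,0],[0,0,0],[0,0,0],[0,0,0],[0,0,0],[0,0,0],[0,0,0],[0,0,0]], claw=[0,0,0,0,0,0,0,0])

```text
time: 20.8
tool_pos: [581.4, -61.7, 117.3]
eef_rot: [0.663, 0.749, -0.0, -0.0]
contact_force: [-0.4, -0.4, 1.2]
finger_gap: 16.8
gripper_force: 58.8
```

Run:
```python
from h import *
from station import env
plan(*E_,117.5,1.692)
p=env.get_image('side'); s=env.get_state(); s=s['tool_pos']
# tip check: bright/dark scriber column vs copper near predicted tip
u=proj([s[0],s[1],25],p)[0]; print(u, 'V right', proj(place(np.array([[16,0,26.5],[-24,-34,26.5],[-19.5,-26.9,25]],float),Q),p).round(1).tolist())
h=cv2.cvtColor(p['pixels'],cv2.COLOR_BGR2HSV).astype(int); m=((h[...,0]<14)&(h[...,1]>120)&(h[...,2]>70))
for v in range(int(u[1])-16,int(u[1])+10): print(v,''.join('#' if x else '.' for x in m[v,int(u[0])-30:int(u[0])+30]))
```

```text
t 20.8 tcp [581.4 -61.7 117.3] yaw 1.692 F [-0.4 -0.4  1.2] gap 16.8
1 xyz [[-0.003, 0.044, -0.023]] dr [-0.0012, 0.0001, 0.0] | left mm [0.4 0.  0.2]
[277.38751985 224.46596328] V right [[256.1, 224.1], [280.9, 222.9], [277.2, 224.3]]
208 ............................................................
209 ............................................................
210 ............................................................
211 ............................................................
212 ............................................................
213 ............................................................
214 ............................................................
215 ............................................................
216 ............................................................
217 ............................................................
218 ............................................................
219 ............................................................
220 ............................................................
221 ............................................................
222 ............................................................
223 ............................................................
224 ............................................................
225 ...........##..##.###########...............................
226 ...........########################.........................
227 ...........###########################......................
228 ...........##############################...................
229 ............#################################...............
230 ............###################################.............
231 ............#####################################...........
232 .............######################################.........
233 .............#########################################......
```

jog_arm(xyz=[[0,0,-0.3],[0,0,-0.8],[0,0,-3],[0,0,-4.8],[0,0,0]], dr=[[0,0,0],[0,0,0],[0,0,0],[0,0,0],[0,0,0]], claw=[0,0,0,0,0])

```text
time: 21.48
tool_pos: [583.2, -61.8, 210.5]
eef_rot: [0.663, 0.749, 0.002, 0.004]
contact_force: [0.6, 0.1, -2.3]
finger_gap: 16.8
gripper_force: 58.8
```

Run:
```python
from h import *
plan(491.5,259.2,206,1.692,n=7)
```

```text
t 21.475 tcp [583.2 -61.8 210.5] yaw 1.6922 F [ 0.6  0.1 -2.3] gap 16.8
7 xyz [[4.711, -0.746, 0.044], [4.711, -0.746, 0.047], [4.711, -0.746, 0.05], [4.711, -0.746, 0.053], [4.711, -0.746, 0.056], [4.711, -0.746, 0.059], [4.71, -0.746, 0.062]] dr [0.0011, 0.0004, 0.0] | left mm [-91.7 321.   -4.5]
```

jog_arm(xyz=[[4.71,-0.74,0],[4.71,-0.74,0],[4.71,-0.74,0],[4.71,-0.74,0],[4.71,-0.74,0],[4.71,-0.74,0],[4.71,-0.74,0],[0,0,0]], dr=[[0,0,0],[0,0,0],[0,0,0],[0,0,0],[0,0,0],[0,0,0],[0,0,0],[0,0,0]], claw=[0,0,0,0,0,0,0,0])

```text
time: 22.48
tool_pos: [489.0, 262.0, 205.7]
eef_rot: [0.661, 0.75, -0.0, -0.001]
contact_force: [-0.3, -0.4, -1.8]
finger_gap: 16.8
gripper_force: 58.8
```

jog_arm(xyz=[[0,0,0],[0,0,0]], dr=[[0,0,0],[0,0,0]], claw=[0,0])

```text
time: 22.72
tool_pos: [490.8, 258.6, 206.2]
eef_rot: [0.664, 0.748, -0.0, -0.0]
contact_force: [-0.3, 0.1, -1.6]
finger_gap: 16.3
gripper_force: 58.8
```

Run:
```python
from h import *
plan(491.5,259.2,180,1.692)
```

```text
t 22.725 tcp [490.8 258.6 206.2] yaw 1.6906 F [-0.3  0.1 -1.6] gap 16.3
1 xyz [[0.055, 0.078, 2.617]] dr [-0.0005, 0.0002, -0.0014] | left mm [  0.7   0.6 -26.2]
```

Tip enters the hole at TCP about 165; go down watching the force.

jog_arm(xyz=[[0.05,0.07,1.5],[0,0,1.5],[0,0,1],[0,0,1],[0,0,0]], dr=[[0,0,0],[0,0,0],[0,0,0],[0,0,0],[0,0,0]], claw=[0,0,0,0,0])

```text
time: 23.35
tool_pos: [490.9, 260.0, 155.6]
eef_rot: [0.663, 0.749, -0.001, -0.0]
contact_force: [-0.4, 0.8, -1.2]
finger_gap: 16.6
gripper_force: 58.8
```

jog_arm(xyz=[[0,0,0.7],[0,0,0.7],[0,0,0.7],[0,0,0.7],[0,0,0]], dr=[[0,0,0],[0,0,0],[0,0,0],[0,0,0],[0,0,0]], claw=[0,0,0,0,0])

```text
time: 23.98
tool_pos: [490.9, 260.0, 127.8]
eef_rot: [0.663, 0.749, -0.0, -0.0]
contact_force: [-0.2, -0.1, -1.0]
finger_gap: 16.5
gripper_force: 58.8
```

In the hole, no contact force. Last 22.5 mm.

jog_arm(xyz=[[0,0,0.7],[0,0,0.7],[0,0,0.5],[0,0,0.25],[0,0,0]], dr=[[0,0,0],[0,0,0],[0,0,0],[0,0,0],[0,0,0]], claw=[0,0,0,0,0])

```text
time: 24.6
tool_pos: [491.1, 260.1, 106.8]
eef_rot: [0.663, 0.749, -0.0, -0.0]
contact_force: [0.3, -0.6, -1.2]
finger_gap: 16.7
gripper_force: 58.8
```

jog_arm(xyz=[[0,0,0.1],[0,0,0.08],[0,0,0]], dr=[[0,0,0],[0,0,0],[0,0,0]], claw=[0,0,0])

```text
time: 24.98
tool_pos: [491.2, 260.1, 105.2]
eef_rot: [0.663, 0.749, 0.0, 0.0]
contact_force: [-0.8, -0.4, -1.2]
finger_gap: 16.4
gripper_force: 58.8
```

jog_arm(xyz=[[0,0,0],[0,0,0],[0,0,0],[0,0,0],[0,0,-2],[0,0,-4],[0,0,-4],[0,0,0]], dr=[[0,0,0],[0,0,0],[0,0,0],[0,0,0],[0,0,0],[0,0,0],[0,0,0],[0,0,0]], claw=[1,1,1,1,1,1,1,1])

```text
time: 25.98
tool_pos: [492.2, 260.4, 208.1]
eef_rot: [0.663, 0.749, 0.003, 0.002]
contact_force: [-0.6, -0.1, 0.1]
finger_gap: 85.5
gripper_force: 0.0
```

Run:
```python
from station import env
from h import *
P={n:env.get_image(n) for n in('side','top')}
O=np.load('p4.npy',allow_pickle=True).item(); O5=np.load('p5.npy',allow_pickle=True).item()
hs=lambda p,r:(p['pixels'][r[0]:r[1],r[2]:r[3]].max(2)<70)
for nm,a in(('before',O),('now',P)):
    m=hs(a['side'],(255,322,190,220)); c=np.argwhere(m); print(nm,m.sum(),c.min(0)+[255,190],c.max(0)+[255,190],c.mean(0).round(2))
cop=lambda p:(lambda h:((h[...,0]<14)&(h[...,1]>120)&(h[...,2]>90)))(cv2.cvtColor(p['pixels'],cv2.COLOR_BGR2HSV))[185:250,295:350]
for a in(O5,P):
    c=np.argwhere(cop(a['top'])); print(len(c),c.min(0),c.max(0),c.mean(0).round(2))
print(env.get_state()['contact_force'])
```

```text
before 474 [262 196] [315 212] [33.74 14.27]
now 522 [262 195] [316 211] [34.19 13.15]
993 [ 5 13] [50 39] [30.48 26.04]
993 [ 5 13] [50 39] [30.48 26.04]
[-0.47195257  0.36481552 -0.17605481]
```

The scriber is standing in its hole as before, and the blank has not moved.

```bash
python3 -c "
from station import env
print(env.close_job())"
```

```text
the job is handed in; nothing more can be done
None
```

The job is handed in after about 26 s of the 72 s, with no verdict returned: the blank is home in the jig and let go, the V line was drawn at about 2.5 cm/s under roughly 2–3 N, and the scriber is back in its original hole.

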